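# Index the hinge-fitting turntable to its next notch

### The arm

A 7-joint arm with a two-finger parallel gripper is mounted at the origin on a cart in front of the work surface, level with it; the furniture and walls round the work are solid. World frame = base frame: x ahead of the robot, y to its left, z up, the work surface at z = 0. Lengths are in mm, angles in rad, forces in N, time in s.
With the tool pointing down it reaches from about 425 to 825 mm from the base axis. Payload 3.6 kg.
Tool frame: the origin (TCP) lies at the very end of the fingers, on their centre line; the grasp point (between the pads) lies 19 mm behind it; z points along the fingers, y is the line along which they close (so a half turn about z gives the same grasp; the last joint's range is limited). The gripper opens to 93 mm and grips with 3 to 60 N. Pads are 15 mm wide; open, the fingers measure 128 mm over their backs; the gripper's body (75 mm by 188 mm) begins 65 mm behind the grasp point.
Start: joints at [-1.196, 0.615, -0.013, 1.423, 0.008, 1.103, -0.04], TCP at [253.565, 598.47, 218.64] pointing down, gripper open.
Joint ranges: [-3.12, 3.12], [-0.3, 2.06], [-1.34, 1.32], [0.26, 2.42], [-1.36, 4.5], [0.01, 1.98], [-2.84, 2.84]. Speed limits (rad/s): [2.79, 2.79, 3.14, 3.14, 3.14, 3.14, 3.14].

### API

Orientations are given as a unit quaternion [w, x, y, z].
In Python, from plant import get_state, optics, ticket gives the robot as it stands. The module is installed in compiled form; this text tells all that it offers.
- The arm moves only by the tool apply_moves, never from a script. Its argument "targets" is a list of rows, each an object of numbers: "tx", "ty", "tz": the shift along the tool's x, y, z in cm; "ax", "ay", "az": the turn, a rotation vector about the tool's x, y, z in degrees; "hand": the closure in counts, from 0 (fully open) to 255 (shut). A call has 1 to 5 rows; each row is the pose to reach, as a shift and turn from the pose commanded when the call began, along the tool's axes at that moment; what a row does not reach only later rows make up. A row lasts 1/8 s, in which the tool goes at most 62.5 mm and 10.7 degrees, less where a joint would pass 70% of its speed; a pose out of reach is approached as far as the arm can. A call with a gripper value outside its range is refused whole. The fingers move at their own pace and stop on an object; "force" is the grip in N (left out, the last holds). Time passes only in rows, so rows that repeat a pose let the fingers close. It gives the time, the measured TCP pose, the force, the opening and the grip force at its end, in the units of the state.
- get_state(): the state, without advancing time (a new reading comes with each control period).
- optics.read_camera(name): name is "scene" or "top"; returns a dict with "img" (384x512x3 uint8, red, green, blue), "mtx" (3x3 intrinsics, pixels), "eye" and "rotation" of the camera in the world. Camera axes: x right, y down, z forward; pixel columns grow to the right and rows downward; lengths in mm; the calibration is good to about 2 mm. A picture is of the moment at which its call begins. There is no depth.
- ticket.finish_job(): hands the job in; it is judged then, once.
The state is a dict: "clock": time; "qpos": joint angles; "dq": joint speeds; "effort": joint torques, N m; "eef_pos": TCP position; "ee_rot": TCP orientation; "force": force on the tool from outside, world axes, zero at the start; "moment": the same for the moment, N m; "opening": opening from 0.0 (shut) to 1.0 (fully open); "grip_force": force on a finger pad.
Only numpy, scipy, OpenCV 4.12 (cv2) and the standard library are available. Lean on these libraries where they do the work, as an engineer would, in place of code of your own. Each camera call takes 0.05 s, during which the arm holds its last target. There are 200 camera calls.

### The job

The temple bundle at the work mark of the small turntable is finished: bring the next nest round to the mark. With a fingertip press down the sprung plunger knob on the plate's arm to unlock the plate, turn the plate clockwise (seen from above) by one notch, and let the plunger spring fully up into that notch so that the plate is locked again. Push only with the fingertips or the outside of the fingers, without forcing or gripping anything; the bundles stay lying in their nests and everything else on the table stays where it is.

Things in the scene. Friction and masses are not known exactly. Their poses are not given: they have to be found in the camera images.
- turntable: fixed hinge-fitting turntable; origin on the table top under its vertical axis, z up. Grey round foot, 224 mm across, 12 mm high, with a lug to 146 mm from the axis along its own -x; above it on a column a fixed steel index disc (208 mm across, z 34 to 42 mm) with six 11.5 mm notches in its rim, 60 degrees apart; above that the turning work plate
- turntable_axis (a point): the turntable's axis at the upper face of the work plate, 54 mm above the table top. The plate is a bare aluminium disc 184 mm across with six plastic nests (fences up to 63 mm above the table top) and one flat arm, 28 mm wide, which stands out to 139 mm from the axis and carries the plunger at 125 mm
- work_mark (a point): the small steel diamond on the foot's lug that marks the work position, 128 mm from the axis, 16 mm above the table top
- plate (a joint): turn of the work plate in rad, growing clockwise seen from above; near 0 at the start, locked in a notch, the arm 30 degrees anticlockwise of the work mark (seen from above); the next notch clockwise is at 1.047 (60 degrees). Turns lightly, 0.06 N m, up to 0.2 N m with the pin dragging on the disc; 0.008 rad of play when locked
- plunger (a joint): travel of the sprung plunger in m: 0 up, 0.012 fully down; the spring pushes up with 4 N at 0 and 9 N at 0.012. Pressed 0.009 or more, its pin is clear under the index disc and the plate can be turned. Let go between two notches it stays at about 0.009, dragging under the disc, and springs up by itself where a notch comes over the pin
- knob_dish (a point): centre of the floor of the dish in the plunger's round black knob, 88 mm above the table top when up, 125 mm from the axis; moves with plate and plunger. The knob is 47 mm across, the dish 41 mm; its rim stands 6 mm above the dish floor; its straight side reaches 13 mm down from the rim, then tapers to the underside at 75 mm; the arm's boss under it (27 mm across) ends at 62 mm
- pin (a point): middle of the plunger's locking pin under the arm: a steel rod 10 mm thick, radial, its tip 93 mm from the axis, 38 mm above the table top when the plunger is up. Rounded: it draws the plate into a notch from up to 2.5 mm to either side when let go
- bundle_work: loose bundle of dark temple shells, about 50 x 30 x 16 mm, lying in the nest at the work mark; origin under its centre, 54 mm above the table top
- nest_work (a point): floor centre of that bundle's nest, 68 mm from the axis; turns with the plate
- bundle_next: loose bundle of dark temple shells, about 50 x 30 x 16 mm, lying in the nest before it, one step anticlockwise of the work mark seen from above; origin under its centre, 54 mm above the table top
- nest_next (a point): floor centre of that bundle's nest, 68 mm from the axis; turns with the plate
- bundle_third: loose bundle of dark temple shells, about 50 x 30 x 16 mm, lying in the nest two steps anticlockwise; origin under its centre, 54 mm above the table top
- nest_third (a point): floor centre of that bundle's nest, 68 mm from the axis; turns with the plate
- bundle_fourth: loose bundle of dark temple shells, about 50 x 30 x 16 mm, lying in the nest three steps anticlockwise, opposite the work mark; origin under its centre, 54 mm above the table top
- nest_fourth (a point): floor centre of that bundle's nest, 68 mm from the axis; turns with the plate
- parts_bin: Bystander on the mat, to be left where it lies: small open blue bin of screws, 60 x 85 x 28 mm; origin at its underside
- side_cutters: Bystander on the mat, to be left where it lies: side cutters with blue handles, 120 x 49 x 12 mm; origin at the underside
- tape_b: Bystander on the mat, to be left where it lies: small black roll of tape, 55 mm across, 19 mm high; origin at its underside
- glue_bottle: Bystander on the mat, to be left where it lies: small white bottle with a pointed cap, 35 x 35 x 98 mm, standing; origin at its underside
Not all that is in view belongs to the job. Leave any purple look-alike of the bundle_next alone.

How it is judged (in metres and radians):
On the way, in this order (a step that is already met when the one before it is completed fails the run):
1. the plunger is pressed in until its pin is clear of the index disc, the plate still at its first notch (value of joint plunger above 0.0085 m and value of joint plate between -0.08 and 0.08 rad), for 0.05 s.
2. the plate is turned clockwise, out of its first notch (value of joint plate above 0.25 rad and value of joint plunger above 0.004 m), for 0.05 s.
At the end, for the whole second after the job is handed in: The plate stands at its next notch clockwise (60 degrees on from the start, within 1.7 degrees) and at rest, the plunger is fully up (within 2 mm), and all four bundles lie in their nests (within 8 mm of the nest's centre, not raised) (value of joint plate between 1.017 and 1.077 rad and value of joint plunger below 0.002 m and velocity of joint plate between -0.03 and 0.03 rad/s and horizontal distance between bundle_work and nest_work below 0.008 m and height (world z) of each of bundle_work, bundle_next, bundle_third, bundle_fourth below 0.06 m and horizontal distance between bundle_next and nest_next below 0.008 m and horizontal distance between bundle_third and nest_third below 0.008 m and horizontal distance between bundle_fourth and nest_fourth below 0.008 m); the robot touches nothing.
It fails at once if the plate is turned the wrong way (anticlockwise), or on past the next notch, nearly half way to the one after it (value of joint plate above 1.5 rad or value of joint plate below -0.3 rad).
It fails at once if a bundle is lifted or leaves its nest (height (world z) of any of bundle_work, bundle_next, bundle_third, bundle_fourth above 0.066 m or horizontal distance between bundle_work and nest_work above 0.015 m or horizontal distance between bundle_next and nest_next above 0.015 m or horizontal distance between bundle_third and nest_third above 0.015 m or horizontal distance between bundle_fourth and nest_fourth above 0.015 m).
It fails at once if the knob is taken between the fingers instead of being pressed and pushed (horizontal distance between the grasp point and knob_dish below 0.012 m and z of the grasp point in the frame of knob_dish below 0.013 m and contact force between the fingers and plunger above 0.5 N).
It fails at once if the plunger is forced (over 45 N) (contact force between the fingers and plunger above 45 N).
It fails at once if something else on the table is moved (over 20 mm) or the bottle is tipped (distance of any of parts_bin, side_cutters, tape_b, glue_bottle from where it was at the start of the episode above 0.02 m or angle between glue_bottle's own z axis and vertical above 0.5 rad).
It also fails if it takes over 42 s, if anything falls off the work surface, if the arm or the gripper's body presses on something with over 40 N, if the wrist force passes 120 N, or if a joint passes its speed limit or range.

## Working session

There is one attempt and no reset: what is moved stays moved. The work goes in short steps, Python scripts to look and compute and a tool call to move; the robot and the scene stay as the last step left them, time stands still between calls to the robot, and variables do not carry over. Pictures are saved under pics/ and viewed, at most 10 in all, crops included, and the job is handed in when it is done.

Besides the shell and the picture viewer there is one more tool, called after "Request:" as name([rows], argument=value, ...), one row to a line, values as JSON. apply_moves: Moves the arm, as the interface text tells. Its arguments: {"type":"object","properties":{"targets":{"type":"array"},"force":{"type":"number"}},"required":["targets"]}

```bash
mkdir -p pics; cat > h.py <<'E'
import numpy as np, cv2
from plant import get_state, optics, ticket
def cam(n):
    c=optics.read_camera(n); return c
def ray(c,u,v):
    M=np.array(c["mtx"]);R=np.array(c["rotation"]);
    if R.shape!=(3,3):
        from scipy.spatial.transform import Rotation as Ro
        R=Ro.from_quat(np.roll(R,-1)).as_matrix()
    return np.array(c["eye"]),R@np.linalg.inv(M)@np.array([u,v,1.])
def onz(c,u,v,z):
    e,d=ray(c,u,v); return e+d*(z-e[2])/d[2]
def proj(c,p):
    M=np.array(c["mtx"]);R=np.array(c["rotation"]);q=M@(R.T@(np.array(p,float)-np.array(c["eye"])));return q[:2]/q[2]
E
python3 - <<'E'
from h import *
a=cam("scene");b=cam("top")
for c in(a,b):print(c["mtx"],c["eye"],c["rotation"])
im=np.vstack([a["img"],b["img"]])[:,:,::-1]
cv2.imwrite("pics/a.png",cv2.resize(a["img"][:,:,::-1],(800,600)));cv2.imwrite("pics/b.png",cv2.resize(b["img"][:,:,::-1],(800,600)))
print(get_state())
E
```

```text
[[440.90752728   0.         262.08784877]
 [  0.         440.90752728 192.0357903 ]
 [  0.           0.           1.        ]] [   24.79188147 -1127.56754083   766.91066872] [-0.45245604  0.84936354 -0.24378766  0.12013611]
[[412.9761005    0.         259.78232331]
 [  0.         412.9761005  188.07851855]
 [  0.           0.           1.        ]] [ 356.5724272  -262.780344   1174.54892671] [-0.05588478  0.70827225 -0.70135846  0.05765077]
{'clock': 0.1, 'qpos': array([-1.19646495,  0.61580732, -0.01260378,  1.42470738,  0.00809487,
        1.1033916 , -0.04038811]), 'dq': array([ 3.15976222e-04, -2.66330406e-03, -2.42906411e-05, -4.75923483e-03,
       -1.85294111e-04,  1.97692137e-03, -5.15247610e-04]), 'effort': array([ 1.18958284e-03, -4.60045338e+01,  2.09739148e-01, -1.66246176e+01,
       -6.12046500e-02,  1.69549801e-02,  8.42352483e-05]), 'eef_pos': array([253.34179739, 597.83999982, 217.61725837]), 'ee_rot': array([-2.10700278e-04,  1.99045021e-01,  9.79989693e-01, -1.11200735e-03]), 'force': array([ 1.15300169,  0.63505503, -0.75968287]), 'moment': array([ 0.00543417,  0.03020717, -0.05255462]), 'grip_force': 0.0, 'opening': 0.9948653968788651}
```

View pics/a.png

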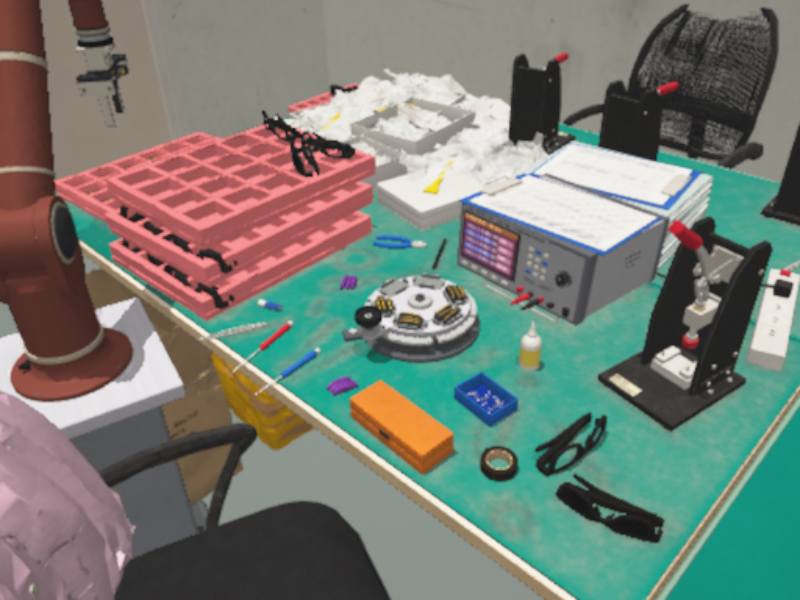

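View pics/b.png

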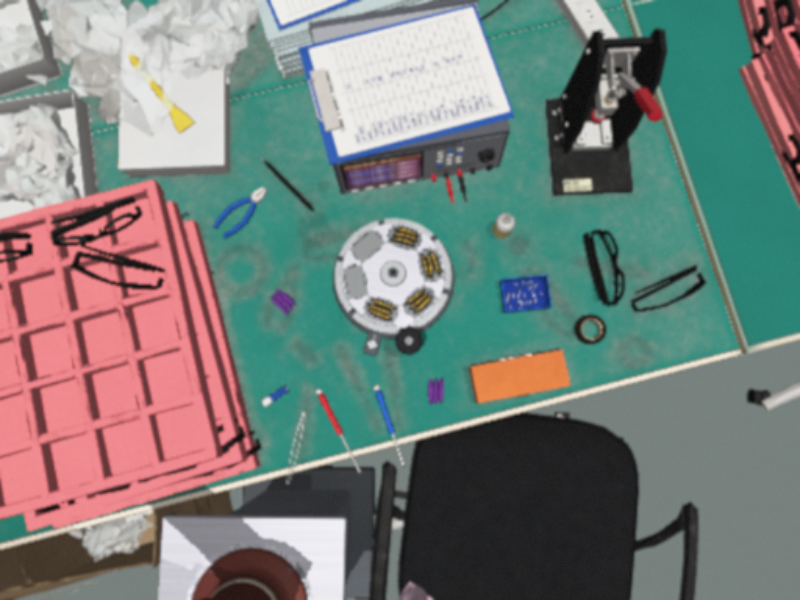

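```bash
cat >> h.py <<'E'
from scipy.spatial.transform import Rotation as Ro
def Rm(c): return Ro.from_quat(np.roll(c["rotation"],-1)).as_matrix()
def ray(c,u,v): return np.array(c["eye"]),Rm(c)@np.linalg.inv(c["mtx"])@np.array([u,v,1.])
def proj(c,p):
    q=np.array(c["mtx"])@(Rm(c).T@(np.array(p,float)-c["eye"]));return q[:2]/q[2]
def blob(c,box,f):
    x0,y0,x1,y1=box;m=f(c["img"][y0:y1,x0:x1].astype(int)).astype(np.uint8)
    n,l,s,ce=cv2.connectedComponentsWithStats(m)
    k=1+np.argmax(s[1:,4]);return ce[k]+[x0,y0],s[k]+[x0,y0,0,0,0]
def tri(a,pa,b,pb):
    e1,d1=ray(a,*pa);e2,d2=ray(b,*pb);d1/=np.linalg.norm(d1);d2/=np.linalg.norm(d2)
    t=np.linalg.lstsq(np.c_[d1,-d2],e2-e1,rcond=None)[0];p,q=e1+t[0]*d1,e2+t[1]*d2
    return (p+q)/2,np.linalg.norm(p-q)
E
python3 - <<'E'
from h import *
a=cam("scene");b=cam("top")
dark=lambda i:i.max(2)<60
ka,sa=blob(a,(222,190,248,215),dark);kb,sb=blob(b,(248,205,276,232),dark)
print(ka,sa,kb,sb,onz(b,*kb,90),tri(a,ka,b,kb))
A=onz(b,251.5,174.5,58);print("axis",A,proj(a,A))
cs=cv2.resize(b["img"][130:235,200:300,::-1],None,fx=5.5,fy=5.5,interpolation=cv2.INTER_CUBIC)
ca=cv2.resize(a["img"][165:235,215:315,::-1],None,fx=5,fy=5,interpolation=cv2.INTER_CUBIC)
cv2.imwrite("pics/c.png",cs);cv2.imwrite("pics/d.png",ca)
E
```

```text
[235.67065868 202.45508982] [228 196  19  15 167] [261.52325581 217.53488372] [253 210  17  16 172] [ 453.99260803 -269.98082621   90.        ] (array([ 454.68097126, -270.13535634,   85.62132494]), np.float64(0.6389092145384584))
axis [ 575.26114039 -241.54260751   58.        ] [268.24646517 192.15148535]
```

View pics/c.png

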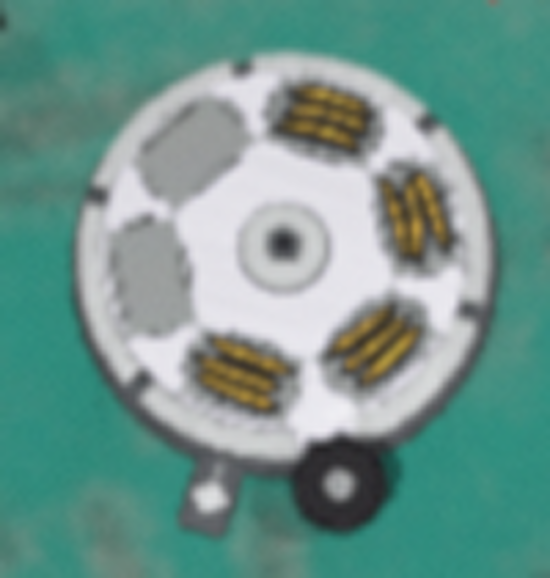

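View pics/d.png

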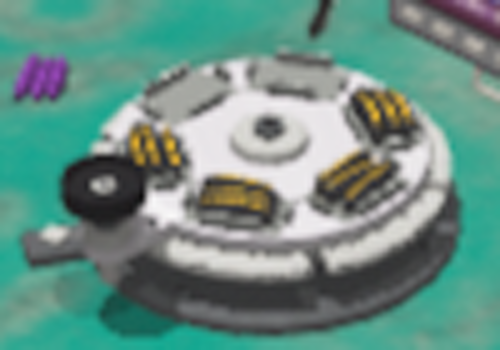

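```bash
cat >> h.py <<'E'
def rows(W,P0=None,Y0=None):
    """W: list of (x,y,z,yaw_of_tool_y deg) -> rows rel. to start pose (vertical tool)"""
    s=get_state();p=np.array(s["eef_pos"]) if P0 is None else np.array(P0)
    R=Ro.from_quat(np.roll(s["ee_rot"],-1)).as_matrix()
    for x,y,z,w in W:
        c,sn=np.cos(np.radians(w)),np.sin(np.radians(w))
        T=np.array([[-sn,c,0],[c,sn,0],[0,0,-1]]).T  # placeholder, columns x,y,z
        yv=np.array([c,sn,0]);zv=np.array([0,0,-1.]);T=np.c_[np.cross(yv,zv),yv,zv]
        print(np.round(R.T@(np.array([x,y,z])-p)/10,2),np.round(Ro.from_matrix(R.T@T).as_rotvec(degrees=True),1))
E
python3 - <<'E'
from h import *
b=cam("top")
A=onz(b,251.8,174.4,62);K=onz(b,261.8,217.9,92);M=onz(b,238.4,220.4,16)
an=lambda p:np.degrees(np.arctan2(*(p-A)[1::-1]))
print(A,K,M,np.hypot(*(K-A)[:2]),np.hypot(*(M-A)[:2]),an(K),an(M))
s=get_state();p=s["eef_pos"];r=np.hypot(p[0],p[1]);a=np.arctan2(p[1],p[0]);print(r,np.degrees(a))
y0=np.degrees(np.arctan2(.391,.921)); y0=66.8+0*y0
rr=lambda k,z:(r*np.cos(a-k),r*np.sin(a-k),z,66.8-np.degrees(k))
rows([rr(np.radians(4.5)*i,218+20*i) for i in range(1,6)])
E
```

```text
[ 574.76550257 -242.438151     62.        ] [ 452.86033827 -270.70246349   92.        ] [ 451.95043942 -205.66333255   16.        ] 125.138884613509 128.20267941040154 -166.94633691239642 163.33059228346326
649.6259770460047 67.03805192969169
[-5.1  -0.2  -1.99] [-0.1  0.   4.7]
[-10.16  -0.81  -3.99] [-0.1  0.   9.2]
[-15.17  -1.8   -5.99] [-0.1  0.  13.7]
[-20.07  -3.19  -7.99] [-0.1  0.  18.2]
[-24.86  -4.96  -9.99] [-0.1  0.  22.7]
```

The close crop shows the black knob with its bright dish dot at top px (262,218), on the plate's arm. The work mark is at (238,220), the axis at (252,174), and the bundles are gold and dark.

What could be mistaken for the knob:
- tape roll at (378,211), a ring lying on the mat
- hub nut at (252,174), at the centre
- purple look-alikes at (181,193) and (279,250)

I choose the knob at (262,218). It lies 125.1 mm from the axis, and the arm-to-mark angle is 29.7°, so both agree with the description.

Request:
apply_moves([
  {"tx": -5.1,"ty": -0.2,"tz": -2,"az": 4.5,"hand": 90},
  {"tx": -10.2,"ty": -0.8,"tz": -4,"az": 9,"hand": 90},
  {"tx": -15.2,"ty": -1.8,"tz": -6,"az": 13.5,"hand": 90},
  {"tx": -20.1,"ty": -3.2,"tz": -8,"az": 18,"hand": 90},
  {"tx": -24.9,"ty": -5,"tz": -10,"az": 22.5,"hand": 90},
])

```text
invalid input
```

Request:
apply_moves([
  {"tx": -5.1,"ty": -0.2,"az": 4.5},
  {"tx": -10.2,"ty": -0.8,"az": 9},
  {"tx": -15.2,"ty": -1.8,"az": 13.5},
  {"tx": -20.1,"ty": -3.2,"az": 18},
  {"tx": -24.9,"ty": -5,"az": 22.5},
])

```text
invalid input
```

Request:
apply_moves([
  {"tx": -5.1,"ty": -0.2,"az": 4.5},
  {"tx": -10.2,"ty": -0.8,"az": 9},
  {"tx": -15.2,"ty": -1.8,"az": 13.5},
  {"tx": -20.1,"ty": -3.2,"az": 18},
  {"tx": -24.9,"ty": -5,"az": 22.5},
])

```text
invalid input
```

```bash
python3 - <<'E'
from h import *
s=get_state();print(s);g=93*s["opening"]
K=np.array([453.3,-270.5]);d=np.array([np.cos(np.radians(-17)),np.sin(np.radians(-17))])
T=K-d*(30+6);print(T)
rows([(*T,180,-17),(*T,110,-17)])
E
```

```text
{'clock': 0.25, 'qpos': array([-1.19650608,  0.61543173, -0.01260327,  1.42406467,  0.0080868 ,
        1.10340455, -0.04037341]), 'dq': array([ 0.00057359, -0.00232098, -0.00296897, -0.00503831, -0.00050466,
       -0.00045737,  0.00119899]), 'effort': array([-5.96703157e-04, -4.58471847e+01,  2.08494337e-01, -1.65664870e+01,
       -6.10293983e-02,  1.78952672e-02,  1.78567307e-04]), 'eef_pos': array([253.43189526, 598.1523088 , 218.07414272]), 'ee_rot': array([-1.30281518e-04,  1.99022022e-01,  9.79994816e-01, -6.15837686e-04]), 'force': array([-0.96324745,  0.19632697, -0.04361072]), 'moment': array([ 0.01227865,  0.00897595, -0.00120337]), 'grip_force': 0.0, 'opening': 0.9982621638460611}
[ 418.87302879 -259.97461863]
[-48.71 -72.56   3.9 ] [-0.1  0.1 84. ]
[-48.71 -72.55  10.9 ] [-0.1  0.1 84. ]
```

Request:
apply_moves([
  {"tx": -5.1,"ty": -0.2,"tz": -2,"ax": 0,"ay": 0,"az": 4.5,"hand": 90},
  {"tx": -10.2,"ty": -0.8,"tz": -4,"ax": 0,"ay": 0,"az": 9,"hand": 90},
  {"tx": -15.2,"ty": -1.8,"tz": -6,"ax": 0,"ay": 0,"az": 13.5,"hand": 90},
  {"tx": -20.1,"ty": -3.2,"tz": -8,"ax": 0,"ay": 0,"az": 18,"hand": 90},
  {"tx": -24.9,"ty": -5,"tz": -10,"ax": 0,"ay": 0,"az": 22.5,"hand": 90},
])

```text
clock: 0.88
eef_pos: [464.5, 454.2, 319.0]
ee_rot: [-0.0, 0.388, 0.922, -0.0]
force: [0.0, 0.8, 1.0]
opening: 0.648
grip_force: 0.0
```

Request:
apply_moves([
  {"tx": -5.1,"ty": -0.2,"tz": 0,"ax": 0,"ay": 0,"az": 4.5,"hand": 90},
  {"tx": -10.2,"ty": -0.8,"tz": 0,"ax": 0,"ay": 0,"az": 9,"hand": 90},
  {"tx": -15.2,"ty": -1.8,"tz": 0,"ax": 0,"ay": 0,"az": 13.5,"hand": 90},
  {"tx": -20.1,"ty": -3.2,"tz": 0,"ax": 0,"ay": 0,"az": 18,"hand": 90},
  {"tx": -24.9,"ty": -5,"tz": 0,"ax": 0,"ay": 0,"az": 22.5,"hand": 90},
])

```text
clock: 1.5
eef_pos: [603.0, 241.4, 318.3]
ee_rot: [-0.0, 0.56, 0.829, -0.0]
force: [0.7, -0.4, 0.2]
opening: 0.647
grip_force: 0.0
```

Request:
apply_moves([
  {"tx": -5.1,"ty": -0.2,"tz": 0,"ax": 0,"ay": 0,"az": 4.5,"hand": 90},
  {"tx": -10.2,"ty": -0.8,"tz": 0,"ax": 0,"ay": 0,"az": 9,"hand": 90},
  {"tx": -15.2,"ty": -1.8,"tz": 0,"ax": 0,"ay": 0,"az": 13.5,"hand": 90},
  {"tx": -20.1,"ty": -3.2,"tz": 0,"ax": 0,"ay": 0,"az": 18,"hand": 90},
  {"tx": -24.9,"ty": -5,"tz": 0,"ax": 0,"ay": 0,"az": 22.5,"hand": 90},
])

```text
clock: 2.12
eef_pos: [649.5, -8.3, 318.3]
ee_rot: [-0.0, 0.711, 0.703, -0.0]
force: [-0.1, 0.3, -0.3]
opening: 0.648
grip_force: 0.0
```

```bash
python3 - <<'E'
from h import *
s=get_state();print(s["eef_pos"],s["ee_rot"],s["qpos"])
K=np.array([453.3,-270.5]);d=np.array([np.cos(np.radians(-17)),np.sin(np.radians(-17))])
T=K-d*36;print(T)
p=s["eef_pos"][:2];n=5
rows([(*(p+(T-p)*i/5),300-i*36,0) for i in range(1,6)])
rows([(*T,120,-17)])
E
```

```text
[649.47291538  -8.30113813 318.30166077] [-1.45620693e-04  7.10739029e-01  7.03455753e-01 -1.21857082e-04] [-0.20658124  0.56568229  0.3449811   1.26627958 -0.18724604  1.34107056
  0.12085317]
[ 418.87302879 -259.97461863]
[-5.08 -4.56  5.43] [-0.  -0.  -0.6]
[-10.16  -9.12   9.03] [-0.  -0.  -0.6]
[-15.24 -13.67  12.63] [-0.  -0.  -0.6]
[-20.32 -18.23  16.24] [-0.  -0.  -0.6]
[-25.4  -22.79  19.84] [-0.  -0.  -0.6]
[-25.4  -22.79  19.84] [-0.   0.  16.4]
```

Request:
apply_moves([
  {"tx": -4,"ty": -3.6,"tz": 2,"ax": 0,"ay": 0,"az": 3.3,"hand": 90},
  {"tx": -8,"ty": -7.2,"tz": 4,"ax": 0,"ay": 0,"az": 6.6,"hand": 90},
  {"tx": -12,"ty": -10.8,"tz": 6,"ax": 0,"ay": 0,"az": 9.9,"hand": 90},
  {"tx": -16,"ty": -14.4,"tz": 8,"ax": 0,"ay": 0,"az": 13.2,"hand": 90},
  {"tx": -20,"ty": -18,"tz": 10,"ax": 0,"ay": 0,"az": 16.4,"hand": 90},
])

```text
clock: 2.75
eef_pos: [466.6, -206.4, 218.3]
ee_rot: [0.0, 0.804, 0.595, 0.0]
force: [0.5, -1.0, -0.0]
opening: 0.647
grip_force: 0.0
```

```bash
python3 - <<'E'
from h import *
s=get_state();print(s["eef_pos"],s["ee_rot"],s["qpos"])
rows([(418.9,-260,130,-17),(418.9,-260,110,-17)])
E
```

```text
[ 466.63395038 -206.40619387  218.29156811] [3.39046150e-04 8.03565879e-01 5.95215697e-01 1.93608580e-04] [ 0.06987791  0.42383086  0.43746284  1.83295227 -0.21890218  0.93147933
  0.30894952]
[-6.52 -3.01  8.83] [0.  0.  0.1]
[-6.52 -3.01 10.83] [0.  0.  0.1]
```

Request:
apply_moves([
  {"tx": -3.3,"ty": -1.5,"tz": 2,"ax": 0,"ay": 0,"az": 0,"hand": 90},
  {"tx": -6.5,"ty": -3,"tz": 5,"ax": 0,"ay": 0,"az": 0,"hand": 90},
  {"tx": -6.5,"ty": -3,"tz": 8.5,"ax": 0,"ay": 0,"az": 0,"hand": 90},
  {"tx": -6.5,"ty": -3,"tz": 10.8,"ax": 0,"ay": 0,"az": 0,"hand": 90},
  {"tx": -6.5,"ty": -3,"tz": 10.8,"ax": 0,"ay": 0,"az": 0,"hand": 90},
])

```text
clock: 3.38
eef_pos: [419.2, -258.2, 109.4]
ee_rot: [-0.002, 0.803, 0.596, -0.001]
force: [0.4, 0.3, -0.3]
opening: 0.648
grip_force: 0.0
```

```bash
python3 - <<'E'
from h import *
a=cam("scene");b=cam("top")
s=get_state();print(s["eef_pos"],s["force"])
def crop(c,p,w,h,f):
    u,v=proj(c,p).astype(int);return cv2.resize(c["img"][max(v-h,0):v+h,max(u-w,0):u+w,::-1],(2*w*f,2*h*f),interpolation=cv2.INTER_CUBIC)
P=(453,-270,95)
cv2.imwrite("pics/e.png",np.hstack([crop(a,P,40,50,5),crop(b,P,40,50,5)]))
print(proj(a,P),proj(b,P))
E
```

```text
[ 420.73304151 -259.13615249  111.21415583] [0.92915198 0.57566625 0.18822799]
[234.79247066 199.76924914] [261.5414184  217.74237639]
```

View pics/e.png

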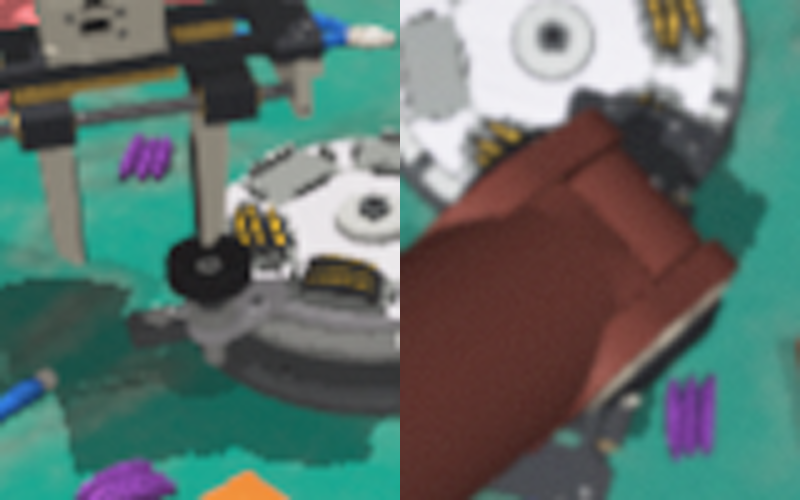

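```bash
python3 - <<'E'
from h import *
a=cam("scene");s=get_state();R=Ro.from_quat(np.roll(s["ee_rot"],-1)).as_matrix();p=s["eef_pos"];print(p,s["ee_rot"])
im=a["img"].astype(int)
for sg in(1,-1):
  for o in(30,36,42): print(sg*o,p+R[:,1]*sg*o,proj(a,p+R[:,1]*sg*o),(proj(a,p+R[:,1]*sg*o)-[194.8,149.8])*5)
rows([(453.3-.956*36,-270.5+.292*36,111,-17)])
E
```

```text
[ 420.99647883 -259.29397604  111.60983192] [9.13257238e-04 8.03062801e-01 5.95893594e-01 3.57848641e-04]
30 [ 449.70885795 -267.98857547  111.66663048] [233.00052736 194.60763583] [191.00263679 224.03817913]
36 [ 455.45133377 -269.72749535  111.67799019] [235.23623536 194.24656571] [202.1811768  222.23282857]
42 [ 461.1938096  -271.46641523  111.6893499 ] [237.46733154 193.88624042] [213.33665772 220.43120208]
-30 [ 392.2840997  -250.59937662  111.55303336] [210.38661858 198.25981518] [ 77.9330929  242.29907591]
-36 [ 386.54162388 -248.86045674  111.54167365] [208.09922263 198.62923297] [ 66.49611317 244.14616487]
-42 [ 380.79914806 -247.12153685  111.53031394] [205.80703912 198.99942397] [ 55.03519559 245.99711983]
[-0.13 -0.18  0.06] [0.1 0.  0.2]
```

Request:
apply_moves([
  {"tx": -0.1,"ty": -0.2,"tz": 1,"ax": 0,"ay": 0,"az": 0,"hand": 90},
  {"tx": -0.1,"ty": -0.2,"tz": 2,"ax": 0,"ay": 0,"az": 0,"hand": 90},
  {"tx": -0.1,"ty": -0.2,"tz": 2.4,"ax": 0,"ay": 0,"az": 0,"hand": 90},
  {"tx": -0.1,"ty": -0.2,"tz": 2.7,"ax": 0,"ay": 0,"az": 0,"hand": 90},
  {"tx": -0.1,"ty": -0.2,"tz": 2.7,"ax": 0,"ay": 0,"az": 0,"hand": 90},
])

```text
clock: 4.15
eef_pos: [417.9, -259.6, 83.9]
ee_rot: [0.0, 0.803, 0.596, -0.0]
force: [-1.4, 0.7, 5.5]
opening: 0.646
grip_force: 2.6
```

Request:
apply_moves([
  {"tx": 0,"ty": 0,"tz": 0.3,"ax": 0,"ay": 0,"az": 0,"hand": 90},
  {"tx": 0,"ty": 0,"tz": 0.65,"ax": 0,"ay": 0,"az": 0,"hand": 90},
  {"tx": 0,"ty": 0,"tz": 0.65,"ax": 0,"ay": 0,"az": 0,"hand": 90},
  {"tx": 0,"ty": 0,"tz": 0.65,"ax": 0,"ay": 0,"az": 0,"hand": 90},
])

```text
clock: 4.65
eef_pos: [418.1, -260.0, 78.0]
ee_rot: [0.001, 0.803, 0.596, 0.0]
force: [-1.3, 0.7, 7.9]
opening: 0.647
grip_force: 3.9
```

```bash
python3 - <<'E'
from h import *
s=get_state();print(s["eef_pos"],s["force"])
A=np.array([574.8,-242.4]);k0=193.1
p=s["eef_pos"]
def off(t,lead=0): 
    # dish displacement on turning t deg clockwise
    f=lambda t:125*np.array([np.cos(np.radians(k0-t)),np.sin(np.radians(k0-t))])
    return f(t)-f(0)
for base in (0,15,30,45,60):
  print(base)
  R=Ro.from_quat(np.roll(s["ee_rot"],-1)).as_matrix()
  for k in range(1,6):
    d=off(base+3*k)-off(base);print(np.round(R.T@np.r_[d,0]/10,2))
E
```

```text
[ 418.07916412 -260.03074538   77.99201578] [-1.33093902  0.69998669  7.85191484]
0
[ 0.58 -0.31 -0.  ]
[ 1.17 -0.59 -0.  ]
[ 1.77 -0.84 -0.  ]
[ 2.39 -1.06 -0.  ]
[ 3.01 -1.25 -0.  ]
15
[ 0.64 -0.15 -0.  ]
[ 1.28 -0.27 -0.  ]
[ 1.93 -0.36 -0.  ]
[ 2.58 -0.41 -0.  ]
[ 3.24 -0.43 -0.  ]
30
[ 0.65  0.02 -0.  ]
[ 1.31  0.07 -0.  ]
[ 1.96  0.15 -0.  ]
[ 2.6   0.27 -0.  ]
[ 3.24  0.43 -0.  ]
45
[ 0.63  0.19 -0.  ]
[ 1.24  0.4  -0.  ]
[ 1.85  0.65 -0.  ]
[ 2.44  0.94 -0.  ]
[ 3.01  1.25 -0.  ]
60
[ 0.56  0.34 -0.  ]
[1.1  0.71 0.  ]
[1.62 1.11 0.  ]
[2.11 1.54 0.  ]
[2.59 1.99 0.  ]
```

Request:
apply_moves([
  {"tx": 0,"ty": 0,"tz": 0.07,"ax": 0,"ay": 0,"az": 0,"hand": 90},
  {"tx": 0.58,"ty": -0.31,"tz": 0.07,"ax": 0,"ay": 0,"az": 0,"hand": 90},
  {"tx": 1.17,"ty": -0.59,"tz": 0.07,"ax": 0,"ay": 0,"az": 0,"hand": 90},
  {"tx": 1.77,"ty": -0.84,"tz": 0.07,"ax": 0,"ay": 0,"az": 0,"hand": 90},
  {"tx": 2.39,"ty": -1.06,"tz": 0.07,"ax": 0,"ay": 0,"az": 0,"hand": 90},
])

```text
clock: 5.28
eef_pos: [415.8, -234.9, 77.6]
ee_rot: [0.002, 0.804, 0.595, 0.0]
force: [-0.7, -1.2, 7.7]
opening: 0.652
grip_force: 3.9
```

```bash
python3 - <<'E'
from h import *
a=cam("scene");s=get_state();print(s["eef_pos"],s["force"],s["grip_force"])
cv2.imwrite("pics/f.png",cv2.resize(a["img"][150:240,190:320,::-1],None,fx=5,fy=5,interpolation=cv2.INTER_CUBIC))
E
```

```text
[ 415.76286797 -233.54536962   77.50859531] [-0.69467501  0.10329113  7.23808424] 3.9456330341636203
```

View pics/f.png

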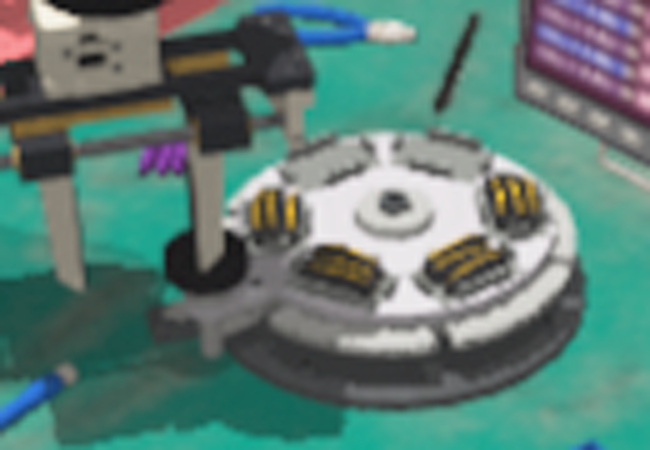

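The picture shows the fingertip in the knob at crop (205,262), and the plate turning with it.

```bash
python3 - <<'E'
from h import *
k0=193.1;R=Ro.from_euler('x',0).as_matrix()
w=np.radians(-17);yv=np.array([np.cos(w),np.sin(w)]);xv=np.array([yv[1]*-1-0,yv[0]])# y x z(-1)
xv=np.cross([*yv,0],[0,0,-1.])[:2]
f=lambda t:125*np.array([np.cos(np.radians(k0-t)),np.sin(np.radians(k0-t))])
for b in(12,27,42):
  for k in range(1,6):
    d=f(b+3*k)-f(b);print(b+3*k,round(d@xv/10,2),round(d@yv/10,2))
E
```

```text
15 0.63 -0.19
18 1.26 -0.34
21 1.91 -0.46
24 2.56 -0.55
27 3.21 -0.6
30 0.65 -0.02
33 1.31 -0.0
36 1.96 0.05
39 2.61 0.13
42 3.25 0.25
45 0.64 0.15
48 1.26 0.34
51 1.88 0.55
54 2.49 0.8
57 3.08 1.08
```

Request:
apply_moves([
  {"tx": 0.63,"ty": -0.19,"tz": 0,"ax": 0,"ay": 0,"az": 0,"hand": 90},
  {"tx": 1.26,"ty": -0.34,"tz": 0,"ax": 0,"ay": 0,"az": 0,"hand": 90},
  {"tx": 1.91,"ty": -0.46,"tz": 0,"ax": 0,"ay": 0,"az": 0,"hand": 90},
  {"tx": 2.56,"ty": -0.55,"tz": 0,"ax": 0,"ay": 0,"az": 0,"hand": 90},
  {"tx": 3.21,"ty": -0.6,"tz": 0,"ax": 0,"ay": 0,"az": 0,"hand": 90},
])

```text
clock: 5.95
eef_pos: [419.6, -202.1, 77.6]
ee_rot: [0.002, 0.804, 0.595, 0.001]
force: [-1.5, 0.2, 7.5]
opening: 0.65
grip_force: 3.9
```

Request:
apply_moves([
  {"tx": 0.65,"ty": -0.02,"tz": 0,"ax": 0,"ay": 0,"az": 0,"hand": 90},
  {"tx": 1.31,"ty": 0,"tz": 0,"ax": 0,"ay": 0,"az": 0,"hand": 90},
  {"tx": 1.96,"ty": 0.05,"tz": 0,"ax": 0,"ay": 0,"az": 0,"hand": 90},
  {"tx": 2.61,"ty": 0.13,"tz": 0,"ax": 0,"ay": 0,"az": 0,"hand": 90},
  {"tx": 3.25,"ty": 0.25,"tz": 0,"ax": 0,"ay": 0,"az": 0,"hand": 90},
])

```text
clock: 6.58
eef_pos: [431.5, -171.4, 77.5]
ee_rot: [0.002, 0.803, 0.595, 0.001]
force: [-1.0, -0.8, 7.8]
opening: 0.648
grip_force: 3.9
```

```bash
python3 - <<'E'
from h import *
a=cam("scene");s=get_state();print(s["eef_pos"],s["force"],s["grip_force"])
w=np.radians(-17);p=s["eef_pos"][:2]+34*np.array([np.cos(w),np.sin(w)]);d=p-[574.8,-242.4];print(p,np.hypot(*d),193.1-np.degrees(np.arctan2(d[1],d[0])))
K=[574.8+125*np.cos(np.radians(193.1-42)),-242.4+125*np.sin(np.radians(193.1-42)),84];print(proj(a,K))
cv2.imwrite("pics/g.png",cv2.resize(a["img"][150:240,190:320,::-1],None,fx=5,fy=5,interpolation=cv2.INTER_CUBIC))
E
```

```text
[ 432.08201663 -170.29574383   77.45013567] [-1.67168676  0.46233634  6.66136354] 3.9543959249567706
[ 464.59637833 -180.23638179] 126.52728424591993 42.52645959832276
[223.88854324 186.46147049]
```

View pics/g.png

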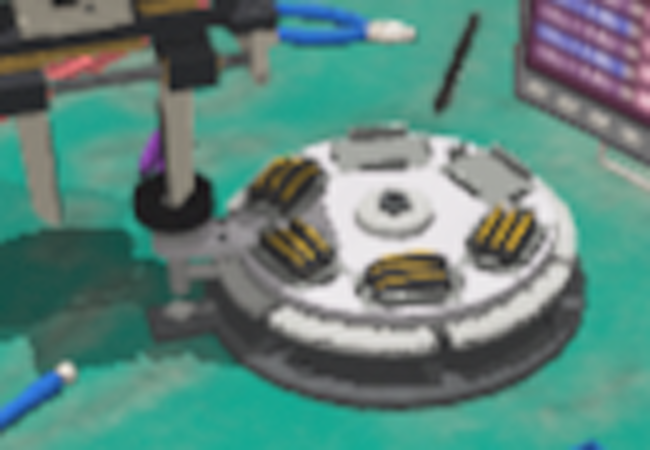

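Request:
apply_moves([
  {"tx": 0.64,"ty": 0.15,"tz": 0,"ax": 0,"ay": 0,"az": 0,"hand": 90},
  {"tx": 1.26,"ty": 0.34,"tz": 0,"ax": 0,"ay": 0,"az": 0,"hand": 90},
  {"tx": 1.88,"ty": 0.55,"tz": 0,"ax": 0,"ay": 0,"az": 0,"hand": 90},
  {"tx": 2.49,"ty": 0.8,"tz": 0,"ax": 0,"ay": 0,"az": 0,"hand": 90},
  {"tx": 2.49,"ty": 0.8,"tz": 0,"ax": 0,"ay": 0,"az": 0,"hand": 90},
])

```text
clock: 7.25
eef_pos: [447.0, -148.9, 77.5]
ee_rot: [0.001, 0.803, 0.596, 0.001]
force: [-1.2, 0.2, 8.9]
opening: 0.651
grip_force: 3.9
```

```bash
python3 - <<'E'
from h import *
a=cam("scene");s=get_state();print(s["eef_pos"],s["force"],s["grip_force"])
w=np.radians(-17);p=s["eef_pos"][:2]+34*np.array([np.cos(w),np.sin(w)]);d=p-[574.8,-242.4];print(p,np.hypot(*d),193.1-np.degrees(np.arctan2(d[1],d[0])))
k,st=blob(a,(208,170,240,215),lambda i:i.max(2)<60);print(k,st)
for t in(46,50,54,58):
  K=[574.8+125*np.cos(np.radians(193.1-t)),-242.4+125*np.sin(np.radians(193.1-t))];print(t,proj(a,K+[76]))
cv2.imwrite("pics/i.png",cv2.resize(a["img"][150:240,190:320,::-1],None,fx=5,fy=5,interpolation=cv2.INTER_CUBIC))
E
```

```text
[ 446.86075263 -149.04816989   77.48203811] [0.10813912 1.31513592 7.94830323] 3.94312171076308
[ 479.37511434 -158.98880785] 126.74121578768825 54.256808469637974
[224.65217391 185.53043478] [218 180  15  11 115]
46 [224.2582566  187.11753505]
50 [224.65369656 185.43233845]
54 [225.25387771 183.77418839]
58 [226.05256222 182.1503679 ]
```

View pics/i.png

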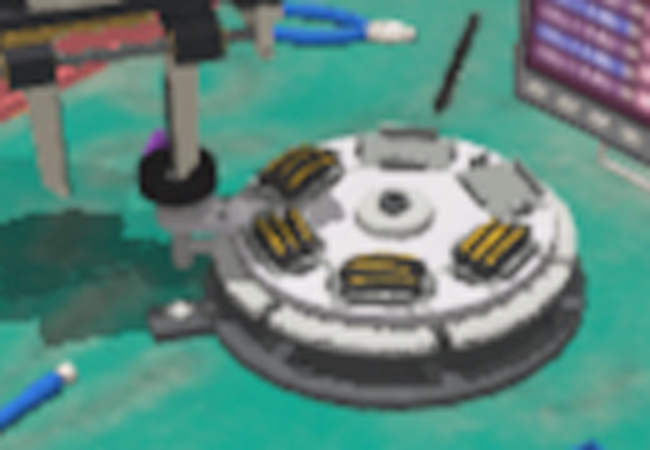

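```bash
cat >> h.py <<'E'
def gold(c,img=None):
    im=(c["img"] if img is None else img).astype(int)
    m=((im[...,0]-im[...,2]>50)&(im[...,1]-im[...,2]>25)).astype(np.uint8)
    m=cv2.morphologyEx(m,cv2.MORPH_CLOSE,np.ones((5,5),np.uint8))
    n,l,s,ce=cv2.connectedComponentsWithStats(m);o=[]
    for k in range(1,n):
        p=onz(c,*ce[k],69)[:2]-[574.8,-242.4]
        if s[k,4]>25 and 45<np.hypot(*p)<92:o.append((round(np.degrees(np.arctan2(p[1],p[0]))%360,1),round(np.hypot(*p),1),s[k,4]))
    return o
E
python3 - <<'E'
from h import *
a=cam("scene");b=cam("top")
for c,f in((a,"a"),(b,"b")):
  i0=cv2.resize(cv2.imread(f"pics/{f}.png"),(512,384),interpolation=cv2.INTER_AREA)[:,:,::-1]
  print(gold(c,i0));print(gold(c))
E
```

```text
[(np.float64(338.5), np.float64(69.0), np.int32(49)), (np.float64(167.7), np.float64(68.5), np.int32(65)), (np.float64(279.9), np.float64(68.6), np.int32(46)), (np.float64(224.9), np.float64(70.5), np.int32(48))]
[(np.float64(177.5), np.float64(68.3), np.int32(44)), (np.float64(289.0), np.float64(69.6), np.int32(57)), (np.float64(234.1), np.float64(68.5), np.int32(44))]
[(np.float64(343.5), np.float64(68.7), np.int32(82)), (np.float64(283.5), np.float64(66.5), np.int32(82)), (np.float64(220.8), np.float64(67.1), np.int32(90)), (np.float64(161.7), np.float64(68.9), np.int32(100))]
[(np.float64(292.2), np.float64(67.4), np.int32(97)), (np.float64(229.7), np.float64(65.1), np.int32(99)), (np.float64(174.9), np.float64(68.1), np.int32(60))]
```

Request:
apply_moves([
  {"tx": 0.59,"ty": 0.29,"tz": 0,"ax": 0,"ay": 0,"az": 0,"hand": 90},
  {"tx": 1.16,"ty": 0.6,"tz": 0,"ax": 0,"ay": 0,"az": 0,"hand": 90},
  {"tx": 1.63,"ty": 0.88,"tz": 0,"ax": 0,"ay": 0,"az": 0,"hand": 90},
  {"tx": 1.63,"ty": 0.88,"tz": 0,"ax": 0,"ay": 0,"az": 0,"hand": 90},
])

```text
clock: 7.9
eef_pos: [460.1, -135.9, 77.5]
ee_rot: [0.001, 0.803, 0.596, 0.001]
force: [-0.9, 0.6, 7.2]
opening: 0.646
grip_force: 3.9
```

```bash
python3 - <<'E'
from h import *
a=cam("scene");b=cam("top");s=get_state();print(s["eef_pos"],s["force"])
print(gold(a));print(gold(b))
E
```

```text
[ 459.97160047 -135.94175248   77.51665927] [-1.06613609  1.18699838  7.88322826]
[(np.float64(171.6), np.float64(68.9), np.int32(42)), (np.float64(281.5), np.float64(69.0), np.int32(58)), (np.float64(224.2), np.float64(68.8), np.int32(63))]
[(np.float64(282.1), np.float64(67.4), np.int32(93)), (np.float64(222.7), np.float64(66.0), np.int32(94)), (np.float64(165.1), np.float64(69.8), np.int32(68))]
```

Request:
apply_moves([
  {"tx": 0,"ty": 0,"tz": -0.15,"ax": 0,"ay": 0,"az": 0,"hand": 90},
  {"tx": 0,"ty": 0,"tz": -0.3,"ax": 0,"ay": 0,"az": 0,"hand": 90},
  {"tx": 0,"ty": 0,"tz": -0.5,"ax": 0,"ay": 0,"az": 0,"hand": 90},
  {"tx": 0,"ty": 0,"tz": -0.5,"ax": 0,"ay": 0,"az": 0,"hand": 90},
])

```text
clock: 8.5
eef_pos: [459.9, -136.0, 82.3]
ee_rot: [0.001, 0.803, 0.596, 0.001]
force: [0.6, 0.9, 5.7]
opening: 0.649
grip_force: 3.0
```

The finger is still pushed up with 5.7 N at about 5.7 mm of travel, so the pin has entered the notch. I'll lift clear.

Request:
apply_moves([
  {"tx": 0,"ty": 0,"tz": -0.4,"ax": 0,"ay": 0,"az": 0,"hand": 90},
  {"tx": 0,"ty": 0,"tz": -0.8,"ax": 0,"ay": 0,"az": 0,"hand": 90},
  {"tx": 0,"ty": 0,"tz": -2,"ax": 0,"ay": 0,"az": 0,"hand": 90},
  {"tx": 0,"ty": 0,"tz": -5,"ax": 0,"ay": 0,"az": 0,"hand": 90},
  {"tx": 0,"ty": -5,"tz": -9,"ax": 0,"ay": 0,"az": 0,"hand": 90},
])

```text
clock: 9.12
eef_pos: [413.0, -122.5, 171.3]
ee_rot: [0.001, 0.803, 0.596, -0.0]
force: [0.1, 0.0, 1.5]
opening: 0.652
grip_force: 0.0
```

Request:
apply_moves([
  {"tx": 5,"ty": 0,"tz": -3,"ax": 0,"ay": 0,"az": 0,"hand": 90},
  {"tx": 10,"ty": 2,"tz": -6,"ax": 0,"ay": 0,"az": 0,"hand": 90},
  {"tx": 15,"ty": 4,"tz": -8,"ax": 0,"ay": 0,"az": 0,"hand": 90},
  {"tx": 20,"ty": 6,"tz": -8,"ax": 0,"ay": 0,"az": 0,"hand": 90},
  {"tx": 20,"ty": 6,"tz": -8,"ax": 0,"ay": 0,"az": 0,"hand": 90},
])

```text
clock: 9.75
eef_pos: [527.8, 56.9, 249.9]
ee_rot: [-0.001, 0.801, 0.599, -0.0]
force: [-0.3, -1.3, -0.5]
opening: 0.647
grip_force: 0.0
```

```bash
python3 - <<'E'
from h import *
a=cam("scene");b=cam("top");s=get_state();print(s["eef_pos"],s["force"])
print(gold(a));print(gold(b))
dark=lambda i:i.max(2)<60
ka,sa=blob(a,(208,165,245,200),dark);kb,sb=blob(b,(205,185,238,222),dark);P,e=tri(a,ka,b,kb)
print(ka,sa,kb,sb,P,e,193.1-np.degrees(np.arctan2(P[1]+242.4,P[0]-574.8)))
cv2.imwrite("pics/j.png",np.hstack([cv2.resize(c["img"][v:v+110,u:u+100,::-1],None,fx=4,fy=4,interpolation=cv2.INTER_CUBIC) for c,u,v in((a,200,145),(b,200,130))]))
E
```

```text
[525.90980496  51.72595712 250.06994151] [ 0.03181871 -1.38136787  0.38044999]
[(np.float64(106.4), np.float64(66.2), np.int32(57)), (np.float64(168.1), np.float64(68.1), np.int32(57)), (np.float64(281.2), np.float64(69.1), np.int32(57)), (np.float64(223.9), np.float64(68.3), np.int32(62))]
[(np.float64(281.8), np.float64(67.6), np.int32(92)), (np.float64(103.3), np.float64(69.8), np.int32(102)), (np.float64(222.2), np.float64(65.6), np.int32(99)), (np.float64(161.3), np.float64(68.3), np.int32(104))]
[226.41605839 178.54744526] [219 173  16  13 137] [216.80952381 204.01785714] [209 196  19  17 168] [ 489.39747239 -151.13838264   85.5899765 ] 0.5465272214213068 59.99952586723083
```

View pics/j.png

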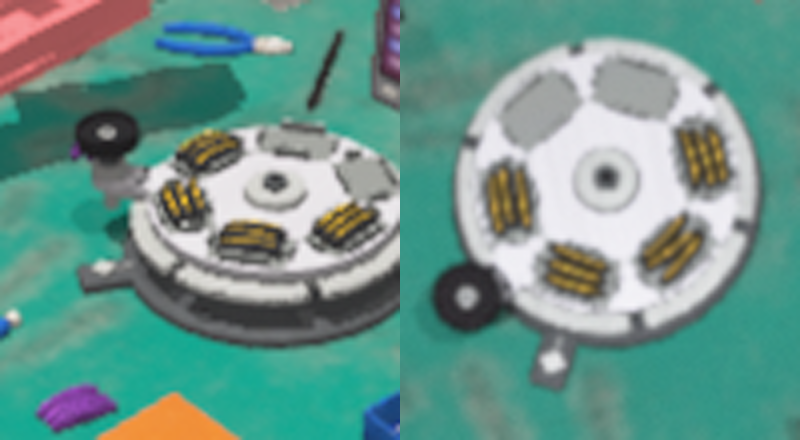

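The knob at scene (226,179) and top (217,204) shows a turn of 60.0°. Its height of 85.6 mm is the same as at the start, so the plunger is up. All four bundles lie in their nests.

```bash
python3 -c "
from plant import ticket
print(ticket.finish_job())"
```

```text
the job is handed in; nothing more can be done
None
```

The plate is turned one notch clockwise (measured 60.0°) and locked, with the plunger fully up and all four bundles in their nests; the job is handed in, but no verdict came back.

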